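# Open out the wooden recipe stand

### The arm

A 6-joint arm with a two-finger parallel gripper is mounted at the origin on a cart in front of the work surface, level with it; the furniture and walls round the work are solid. World frame = base frame: x ahead of the robot, y to its left, z up, the work surface at z = 0. Lengths are in mm, angles in rad, forces in N, time in s.
With the tool pointing down it reaches from about 400 to 925 mm from the base axis. Payload 12.5 kg.
Tool frame: the origin (TCP) lies midway between the tips of the shut fingers; the grasp point (between the pads) lies 19 mm behind it; z points along the fingers, y is the line along which they close (so a half turn about z gives the same grasp; the last joint's range is limited). The gripper opens to 95 mm and grips with 3 to 60 N. Pads are 20 mm wide; open, the fingers measure 119 mm over their backs; the gripper's body (75 mm by 180 mm) begins 59 mm behind the grasp point.
Start: joints at [1.227, 0.491, 1.559, -0, 1.092, -0.106], TCP at [147.211, 607.437, 182.861] pointing down, gripper open.
Joint ranges: [-3.1, 3.1], [-0.84, 2.19], [0.05, 2.79], [-1.13, 4.28], [0.06, 2.93], [-2.69, 2.69]. Speed limits (rad/s): [2.22, 2.22, 2.79, 3.14, 3.14, 3.14].

### API

Orientations are given as [roll, pitch, yaw] about the fixed x, y, z axes, in that order (R = Rz(yaw) Ry(pitch) Rx(roll)).
In Python, from cell import state, viewer, env, models gives the robot as it stands. The module is installed in compiled form; this text tells all that it offers.
- The arm moves only by the tool arm_command, never from a script. Its argument "rows" is a list of rows, each a list of 2 entries, a list of its own where there are three numbers: the shift along the tool's x, y, z normalised to -1 to 1, where 1 is 0.25 m, then the turn about the tool's z normalised to -1 to 1, where 1 is pi rad. A call has exactly 5 rows; each row shifts and turns the commanded pose from where the row before left it, along the tool's axes as they then stand; what a row does not reach is not made up. A row lasts 1/10 s, in which the tool goes at most 50 mm and 8.59 degrees, less where a joint would pass 70% of its speed; a pose out of reach is approached as far as the arm can. A call with a number of a shift or a turn outside -1 to 1 is refused whole. A call with a gripper value outside its range is refused whole. "claw" is the opening, from 0 (shut) to 1 (fully open), set as the call begins (left out, the last holds). The fingers move at their own pace and stop on an object; the grip force is fixed at half the most. Time passes only in rows, so rows that do not move let the fingers close, or fill a call up. It gives the time, the measured TCP pose, the force, the opening and the grip force at its end, in the units of the state.
- state(): the state, without advancing time (a new reading comes with each control period).
- viewer.read_camera(name): name is "scene" or "top" or "wrist"; returns (picture, depth): 384x512x3 uint8, red, green, blue; 384x512 float32, mm along the optical axis (not along the pixel's ray), 0 where there is no reading.
- viewer.get_calibration(name): a dict with "camera_matrix" (3x3 intrinsics, pixels), "world_to_cam" (4x4, takes a point from world to camera coordinates). Camera axes: x right, y up, looking along -z (the intrinsics and any distortion apply to the point x, -y, -z); pixel columns grow to the right and rows downward; lengths in mm; the calibration is good to about 2 mm. A picture is of the moment at which its call begins: read the wrist's pose just before it. get_calibration takes no time and is no camera call; for the wrist camera it gives the pose at the moment of the call.
- env.job_done(): hands the job in; it is judged then, once.
Trained networks look in the newest picture that a camera, given by its name, has taken for a name from the list of things; names that differ only in an ending like _2 or _b are one class to them, and where a whole thing is asked for, a point or a joint stands for the part that bears it (a point fixed in the world has none). Each returns a list of dicts, best first, with "confidence" (0 to 1); they miss things now and then, are a little off and sometimes report something else, mostly with a low value. They report only what shows in the picture. A call takes as long as a camera call. They do not tell look-alikes from the thing itself.
- models.search_frame(camera, label): "position" ([x, y, z] in mm, in world coordinates, good to about 4 mm: the middle of the surface that is visible of it).
- models.mark_of(camera, label): "position" ([x, y, z] in mm, in world coordinates, good to about 4 mm: a listed point, or the origin of a listed thing).
The state is a dict: "t": time; "joints": joint angles; "qvel": joint speeds; "tau": joint torques, N m; "eef_pos": TCP position; "tcp_rot": TCP orientation; "ft_force": force on the tool from outside, world axes, zero at the start; "moment": the same for the moment, N m; "opening": opening from 0.0 (shut) to 1.0 (fully open); "grip_force": force on a finger pad.
Only numpy, scipy, OpenCV 4.12 (cv2) and the standard library are available. Lean on these libraries where they do the work, as an engineer would, in place of code of your own. Each camera call takes 0.05 s, during which the arm holds its last target. There are 200 camera calls.

### The job

Get the wooden recipe stand ready for use: push its half-folded back rest (the hinged panel) up and over until it leans back fully open against its stop. Leave the stand lying flat about where it is, leave the blue stand as it is, and do not disturb the mug, the lemon or the tea packet.

Things in the scene. Friction and masses are not known exactly. Their poses are not given: they have to be found in the camera images.
- wood_stand: Loose brown wooden folding recipe stand, 0.7 to 1.2 kg: flat base 150 x 100 mm, top 14 mm up, with a hinged back-rest panel. Origin: centre of the base's underside. x runs along the length from front lip (x = -70 mm, top 27 mm up) to hinge line (x = +40 mm), y along the hinge, z up. x points away from the robot, turned up to 35 degrees either way.
- wood_prop (a joint): Back-rest angle, rad: 0 = flat on the base, free edge towards the lip; 1.57 upright; 1.92 at its stop, leaning back. Panel 64 wide, 8 thick, 100 mm from hinge line to free edge. Starts at 1.0 to 1.25. Stiff hinge (0.12 N m): stays where left. Opens when pushed near its free edge, from the lip side towards the hinge side, level or a little upward.
- wood_prop_tip (a point): Middle of the free edge of the wooden stand's back rest, on the mid-thickness of the panel; moves with the panel.
- wood_hinge (a point): Middle of the hinge line of the wooden stand, 22 mm above the worktop; axes as the stand's. Wall cabinets with bar handles hang over the worktop from about x = 0.58 m on, 0.47 m up and higher.
- blue_stand: The other recipe stand, same make and size but painted blue, also with its back rest ajar; to be left alone. Origin and axes as for the wooden one.
- blue_prop_tip (a point): Middle of the free edge of the blue stand's back rest.
- mug: Loose mug, white with dark stripes, 90 x 120 x 88 mm; origin under its middle. Leave alone.
- lemon: Loose yellow lemon, 78 x 55 x 56 mm; origin under its middle. Leave alone.
- tea_packet: Loose black cardboard tea packet, 68 x 133 x 66 mm; origin under its middle. Leave alone.
Not all that is in view belongs to the job. Several things have the shape of the wood_stand; the one meant has the colours described above.

How it is judged:
By the outcome, as a careful person would: the job done as asked, in the order asked, and still so for the second after the job is handed in, with the robot touching nothing.
It also fails if it takes over 24 s, if anything falls off the work surface, if the arm or the gripper's body presses on something with over 40 N, if the wrist force passes 120 N, or if a joint passes its speed limit or range.

## Working session

There is one attempt and no reset: what is moved stays moved. The work goes in short steps, Python scripts to look and compute and a tool call to move; the robot and the scene stay as the last step left them, time stands still between calls to the robot, and variables do not carry over. Pictures are saved under pics/ and viewed, at most 10 in all, crops included, and the job is handed in when it is done.

Besides the shell and the picture viewer there is one more tool, called after "Call:" as a command line: name --argument value ..., lists and objects as JSON in quotes. arm_command: Moves the arm, as the interface text tells. Scaled input: -1 to 1 covers 0.25 m each way for a shift and pi rad each way for a turn. Its arguments: {"type":"object","properties":{"rows":{"type":"array","items":{"type":"array"}},"claw":{"type":"number"}},"required":["rows"]}

```bash
mkdir -p pics; python3 - <<'E'
from cell import state, viewer, env, models
import cv2
s=state();print(s['t'],s['eef_pos'],s['tcp_rot'],s['opening'])
a,_=viewer.read_camera("scene");b,_=viewer.read_camera("top")
cv2.imwrite('pics/a.png',a[:,:,::-1]);cv2.imwrite('pics/b.png',b[:,:,::-1])
for c in("scene","top"):
  for l in("wood_stand","wood_prop_tip","wood_hinge","mug","lemon","tea_packet"):
    print(c,l,[([round(v) for v in d['position']],round(d['confidence'],2)) for d in models.mark_of(c,l)[:4]])
print(state()['t'])
E
```

```text
0.0 [147.12274419 607.1462462  182.27712085] [-3.14049748e+00 -9.71440891e-05  2.90383077e+00] 0.9984828755889721
scene wood_stand [([518, 538, 1], 0.8), ([466, 2, 1], 0.77)]
scene wood_prop_tip [([476, 6, 115], 0.71), ([536, 594, 24], 0.43), ([512, 15, 22], 0.2)]
scene wood_hinge [([497, 504, 22], 0.8), ([513, 9, 23], 0.6)]
scene mug [([466, 4, 0], 0.7)]
scene lemon [([673, 7, 2], 0.57)]
scene tea_packet [([673, -374, 0], 0.82)]
top wood_stand [([516, 543, 1], 0.72), ([460, -390, -2], 0.71), ([468, 8, 1], 0.56)]
top wood_prop_tip [([534, 596, 19], 0.91), ([464, -340, 17], 0.6), ([472, 7, 114], 0.42)]
top wood_hinge [([495, 503, 21], 0.95), ([460, -416, 12], 0.88), ([513, 9, 22], 0.84)]
top mug [([470, -204, 1], 0.65), ([453, 339, 113], 0.28)]
top lemon []
top tea_packet [([676, -373, -1], 0.66)]
0.7
```

View pics/a.png

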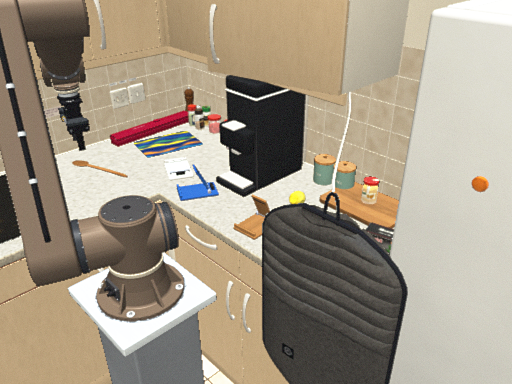

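View pics/b.png

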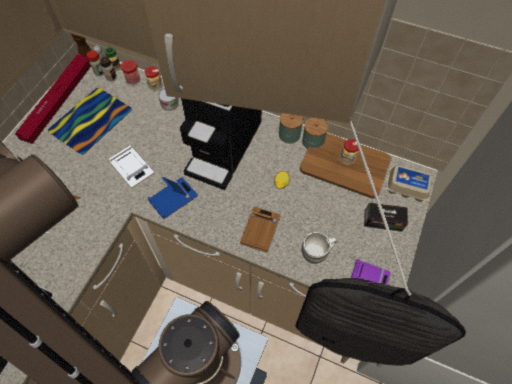

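```bash
cat > h.py <<'E'
import numpy as np, cv2
from cell import state, viewer, env, models
def cloud(cam):
    K=viewer.get_calibration(cam); M=np.array(K['camera_matrix']); T=np.linalg.inv(np.array(K['world_to_cam']))
    im,d=viewer.read_camera(cam)
    v,u=np.indices(d.shape)
    x=(u-M[0,2])/M[0,0]*d; y=(v-M[1,2])/M[1,1]*d
    P=np.stack([x,-y,-d,np.ones_like(d)],-1)@T.T
    P=P[...,:3]; P[d==0]=np.nan
    return im,P
def near(P,c,r=110):
    return np.hypot(P[...,0]-c[0],P[...,1]-c[1])<r
E
python3 - <<'E'
from h import *
for cam in("top","scene"):
    im,P=cloud(cam)
    hsv=cv2.cvtColor(im,cv2.COLOR_RGB2HSV)
    m=near(P,(475,5))&(hsv[...,1]>90)&(hsv[...,0]<20)&(P[...,2]>3)
    Q=P[m]; print(cam,len(Q),Q.min(0).round(),Q.max(0).round())
    b=Q[(Q[:,2]<19)]
    r=cv2.minAreaRect(b[:,:2].astype(np.float32)); print('base rect',r)
    f=Q[Q[:,2]>40]; 
    if len(f)>4:
        print('panel',len(f)); o=np.argsort(-f[:,2]); print(f[o][:14].round())
        A=np.c_[f[:,1:],np.ones(len(f))]; print(np.linalg.lstsq(A,f[:,0],rcond=None)[0])
    for y0 in range(-250,450,50):   # obstacles above 130
        k=(P[...,2]>130)&(P[...,2]<430)&(abs(P[...,1]-y0)<25)&(P[...,0]>380)&(P[...,0]<800)
        if k.sum()>3: print(y0,P[k][:,0].min().round(),P[k][:,2].max().round(),end='; ')
    print()
print(state()['t'])
E
```

```text
top 1092 [392. -50.   4.] [547.  57. 118.]
base rect ((470.0118408203125, 4.128467559814453), (149.28370666503906, 99.1841049194336), 4.671070575714111)
panel 77
[[470.  24. 118.]
 [475. -23. 118.]
 [471.  21. 118.]
 [474. -13. 118.]
 [474. -20. 117.]
 [473. -17. 117.]
 [470.  -1. 116.]
 [472.  14. 116.]
 [473. -24. 116.]
 [476.   5. 115.]
 [471.  17. 115.]
 [470.  10. 115.]
 [472.  32. 115.]
 [467.  26. 114.]]
[-7.61684451e-02 -3.51401248e-01  5.12539011e+02]
-250 531.0 406.0; -200 608.0 404.0; -150 666.0 430.0; 200 578.0 388.0; 250 562.0 374.0; 300 564.0 365.0; 350 579.0 349.0; 
scene 647 [391. -52.   8.] [510.  53. 120.]
base rect ((451.987060546875, 0.875), (117.94646453857422, 100.63583374023438), 3.76373028755188)
panel 179
[[465.  23. 120.]
 [470.  23. 118.]
 [474. -27. 118.]
 [466.   9. 118.]
 [474.  -7. 117.]
 [474. -16. 117.]
 [472.  15. 116.]
 [475.   4. 116.]
 [471. -19. 116.]
 [473.   7. 116.]
 [474. -21. 115.]
 [474.  -2. 115.]
 [471.   9. 115.]
 [474. -12. 115.]]
[-7.61707105e-02 -3.93578091e-01  5.14966185e+02]
-250 533.0 408.0; -200 615.0 406.0; -150 685.0 408.0; -100 671.0 430.0; 150 629.0 429.0; 200 576.0 428.0; 250 558.0 429.0; 300 562.0 428.0; 350 579.0 427.0; 
0.8
```

Call:
arm_command --rows '[[[-0.1,-0.1,-0.04],-0.034],[[-0.1,-0.1,-0.04],-0.034],[[-0.1,-0.1,-0.04],-0.034],[[-0.14,-0.1,-0.04],0],[[-0.14,-0.1,-0.04],0]]' --claw 0

```text
t: 1.3
eef_pos: [286.3, 478.6, 233.6]
tcp_rot: [3.141, 0.0, -3.058]
ft_force: [1.3, 0.8, 0.2]
opening: 0.635
grip_force: 0.0
```

Call:
arm_command --rows '[[[-0.06,-0.17,0],0],[[-0.06,-0.17,0],0],[[-0.06,-0.17,0],0],[[-0.06,-0.17,0],0],[[-0.06,-0.17,0],0]]'

```text
t: 1.8
eef_pos: [378.1, 272.3, 233.1]
tcp_rot: [3.141, 0.001, -3.059]
ft_force: [-0.6, 0.3, 0.4]
opening: 0.217
grip_force: 0.0
```

Call:
arm_command --rows '[[[-0.03,-0.17,0],0],[[-0.03,-0.17,0],0],[[-0.03,-0.17,0],0],[[-0.03,-0.17,0],0],[[-0.03,-0.17,0],0]]'

```text
t: 2.3
eef_pos: [432.8, 63.5, 233.1]
tcp_rot: [3.142, 0.001, -3.059]
ft_force: [0.9, 1.3, 0.8]
opening: 0.006
grip_force: 0.0
```

Call:
arm_command --rows '[[[0,-0.12,0],0],[[0,-0.11,0],0],[[0.01,0,0.0],0],[[0,0,0.0],0],[[0,0,0],0]]'

```text
t: 2.8
eef_pos: [434.7, 8.4, 232.9]
tcp_rot: [3.141, 0.0, -3.059]
ft_force: [0.2, 0.7, -1.2]
opening: 0.002
grip_force: 0.0
```

```bash
python3 - <<'E'
from h import *
s=state();print(s['t'],s['eef_pos'],s['ft_force'])
im,P=cloud("wrist");cv2.imwrite('pics/w.png',im[:,:,::-1])
hsv=cv2.cvtColor(im,cv2.COLOR_RGB2HSV)
m=near(P,(475,5))&(hsv[...,1]>90)&(hsv[...,0]<20)&(P[...,2]>3)&(P[...,2]<140)
Q=P[m]; print(len(Q),Q.min(0).round(),Q.max(0).round())
f=Q[Q[:,2]>100];print(f.mean(0),f.min(0),f.max(0))
for l in("wood_prop_tip","wood_hinge"):print(l,models.mark_of("wrist",l)[:2])
E
```

```text
2.8 [434.74672106   8.40192541 232.9019847 ] [ 0.16888936  0.65994296 -1.19782346]
7070 [394. -49.   8.] [540.  58. 117.]
[474.23389627   5.22734773 112.52760969] [467.87360746 -25.43534624 100.0796309 ] [484.41681132  36.91452566 116.60484329]
wood_prop_tip [{'position': [467.8, 5.2, 114.2], 'confidence': 0.81}]
wood_hinge [{'position': [508.3, 2.0, 22.8], 'confidence': 0.62}]
```

View pics/w.png

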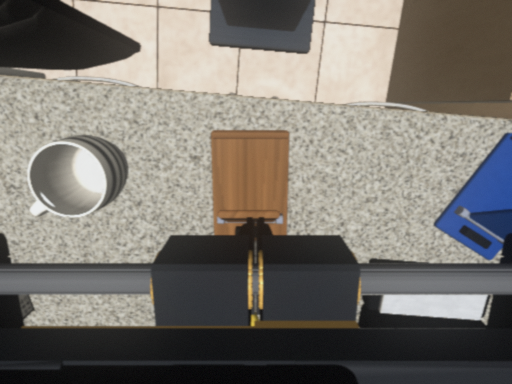

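The wrist view shows the wooden stand square to the tool: lip at row 130, panel edge at about (250, 215). The fingertips are at about (257, 225). The mug at (70, 180) and the blue stand at (480, 200) are well clear. I'll go down on the lip side of the panel.

Call:
arm_command --rows '[[[0,0,0.14],0],[[0,0,0.14],0],[[0,0,0.14],0],[[0,0,0.12],0],[[0,0,0],0]]'

```text
t: 3.45
eef_pos: [433.2, 8.5, 95.3]
tcp_rot: [3.14, -0.006, -3.058]
ft_force: [0.3, 0.4, 0.9]
opening: 0.005
grip_force: 0.0
```

Call:
arm_command --rows '[[[-0.04,0,0],0],[[-0.04,0,0],0],[[-0.04,0,0],0],[[-0.04,0,0],0],[[-0.04,0,0],0]]'

```text
t: 3.95
eef_pos: [486.0, 12.0, 98.4]
tcp_rot: [-3.141, 0.001, -3.059]
ft_force: [-0.7, 0.9, -0.0]
opening: 0.006
grip_force: 0.0
```

Call:
arm_command --rows '[[[-0.03,0,-0.005],0],[[-0.03,0,-0.005],0],[[-0.03,0,-0.005],0],[[-0.02,0,-0.005],0],[[0,0,0],0]]'

```text
t: 4.45
eef_pos: [512.7, 14.2, 102.9]
tcp_rot: [3.142, 0.0, -3.059]
ft_force: [0.1, 0.6, 0.2]
opening: 0.005
grip_force: 0.0
```

```bash
cat > m.py <<'E'
from h import *
for c in("top","scene","wrist"):
    im,P=cloud(c);hsv=cv2.cvtColor(im,cv2.COLOR_RGB2HSV)
    m=near(P,(490,5),120)&(hsv[...,1]>90)&(hsv[...,0]<20)&(P[...,2]>3)&(P[...,2]<140)
    Q=P[m];b=Q[Q[:,2]<19];print(c,'base',cv2.minAreaRect(b[:,:2].astype(np.float32)))
    f=Q[Q[:,2]>40]
    if len(f)>6:
        t=f[f[:,2]>100]; print(len(f),'top edge',t.mean(0).round(1),t.min(0).round(),t.max(0).round())
        print('slope',np.linalg.lstsq(np.c_[f[:,1:],np.ones(len(f))],f[:,0],rcond=None)[0].round(3))
    print([[round(v) for v in d['position']]+[round(d['confidence'],2)] for d in models.mark_of(c,"wood_prop_tip")[:4]])
s=state();print(s['t'],s['eef_pos'],s['ft_force'])
E
python3 m.py
```

```text
top base ((469.74822998046875, 4.471508026123047), (152.61126708984375, 99.78809356689453), 4.392144680023193)
77 top edge [473.2   4.  111.3] [466. -27. 101.] [484.  35. 118.]
slope [-8.90000e-02 -3.44000e-01  5.11719e+02]
[[462, -340, 17, 0.81], [475, 4, 116, 0.44]]
scene base ((452.4772644042969, 0.3820648193359375), (121.2339859008789, 101.62796783447266), 4.601064682006836)
179 top edge [471.5  -0.8 110.7] [466. -29. 100.] [478.  32. 119.]
slope [-8.40000e-02 -3.98000e-01  5.15373e+02]
[[537, 593, 24, 0.58], [474, 4, 113, 0.55]]
wrist base ((474.2781066894531, 5.427204132080078), (141.70687866210938, 99.04364013671875), 4.692172527313232)
3073 top edge [475.3   6.5 112.5] [468. -25. 100.] [501.  38. 138.]
slope [-7.20000e-02 -4.57000e-01  5.27552e+02]
[[472, 8, 116, 0.97]]
4.75 [511.85701163  14.18996161 102.82316547] [-0.23494296 -0.30054993 -0.27626425]
```

The panel hasn't moved, even though the TCP reads past it. I'll look before going further.

```bash
python3 - <<'E'
from h import *
a,_=viewer.read_camera("scene");w,_=viewer.read_camera("wrist");t,_=viewer.read_camera("top")
f=lambda i:cv2.resize(i,(400,300),interpolation=cv2.INTER_CUBIC)
c=lambda i,r,k:f(i[r:r+90,k:k+120])
cv2.imwrite('pics/c.png',np.vstack([np.hstack([c(a,160,200),f(w)]),np.hstack([c(t,190,200),f(a)])])[:,:,::-1])
s=state();print(s)
E
```

```text
{'t': 4.9, 'joints': array([-1.01421997e-01,  4.37424318e-01,  1.92120186e+00,  1.20916127e-04,
        7.82942554e-01, -1.75489131e+00]), 'qvel': array([ 0.00076233,  0.00018995, -0.00330963,  0.00046565,  0.00054528,
        0.00057103]), 'tau': array([ 6.21163417e-04, -5.12071359e+01, -1.93685567e+01, -3.54645657e-02,
        7.54942372e-02, -1.55963303e-04]), 'eef_pos': array([512.00793042,  14.15877348, 102.8554543 ]), 'tcp_rot': array([ 3.14151318e+00,  3.91249164e-05, -3.05900537e+00]), 'ft_force': array([-0.61180975,  0.90847243, -0.9290099 ]), 'moment': array([ 0.01170308, -0.03407001, -0.01238772]), 'grip_force': 0.0, 'opening': 0.006693496756200693}
```

View pics/c.png

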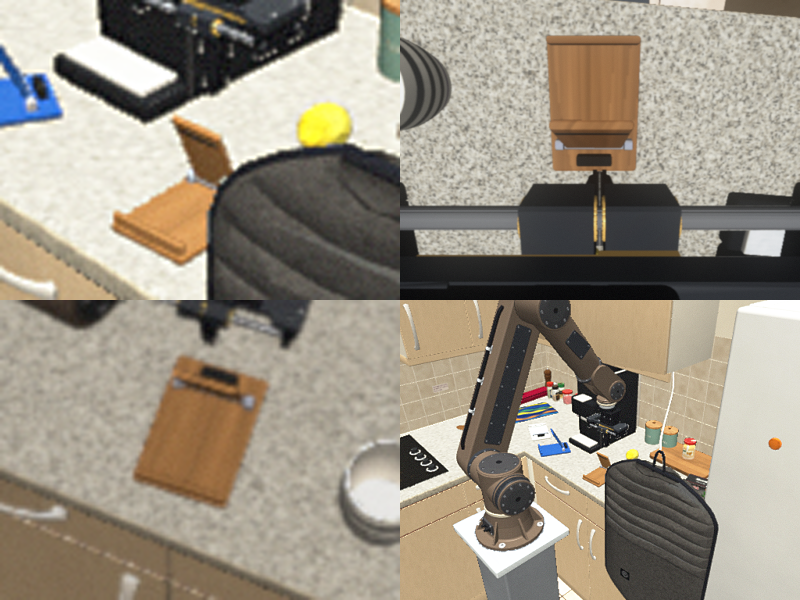

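The pictures show the gripper beyond the hinge, at about (210, 320) in the top crop and (600, 185) in the wrist crop. The panel is untouched. I'll measure where the fingertips really are.

```bash
python3 - <<'E'
from h import *
s=state();p=np.array(s['eef_pos'])
for c in("wrist","top","scene"):
    K=viewer.get_calibration(c);M=np.array(K['camera_matrix']);T=np.array(K['world_to_cam'])
    q=(T@np.r_[p,1])[:3];print(c,'TCP px',(M@[q[0]/-q[2],-q[1]/-q[2],1])[:2].round(), 'cam at',np.linalg.inv(T)[:3,3].round(), {k for k in K})
    im,P=cloud(c)
    k=(P[...,0]>440)&(P[...,0]<760)&(abs(P[...,1]-10)<130)&(P[...,2]>60)&(P[...,2]<330)&(im.max(2)<110)
    v,u=np.nonzero(k);Q=P[k];print(len(Q))
    for z in range(60,330,30):
        j=(Q[:,2]>=z)&(Q[:,2]<z+30)
        if j.sum():print(z,j.sum(),Q[j].min(0).round(),Q[j].max(0).round(),'px',u[j].min(),u[j].max(),v[j].min(),v[j].max())
E
```

```text
wrist TCP px [254. 217.] cam at [442.   9. 305.] {'camera_matrix', 'world_to_cam'}
53792
60 670 [485. -23.  60.] [501.  38.  90.] px 202 290 174 182
90 749 [475. -24.  90.] [489.  37. 113.] px 196 295 166 174
120 203 [500.   7. 135.] [503.  21. 150.] px 241 269 217 229
150 467 [500.   6. 150.] [522.  22. 180.] px 239 272 227 297
180 131 [501.  13. 180.] [523.  18. 196.] px 251 260 256 325
210 23034 [472. -63. 212.] [516.  90. 240.] px 0 511 233 327
240 28538 [481. -40. 240.] [493.  67. 261.] px 0 511 327 383
top TCP px [263. 205.] cam at [-140. -227. 1396.] {'camera_matrix', 'world_to_cam'}
811
60 9 [481. -26.  62.] [491.  32.  80.] px 254 271 214 219
90 17 [468. -28.  94.] [486.  24. 116.] px 255 271 213 218
120 6 [499.   6. 137.] [502.  17. 148.] px 261 264 201 203
150 21 [497.   4. 150.] [503.  21. 178.] px 260 265 196 201
210 132 [472. -71. 214.] [499.  85. 240.] px 237 287 188 204
240 440 [474. -78. 240.] [553.  76. 270.] px 240 295 178 201
270 73 [484. -38. 270.] [530.  27. 300.] px 257 282 175 189
300 113 [473. -39. 301.] [512.  23. 323.] px 257 281 176 186
scene TCP px [265. 195.] cam at [-464. -990.  922.] {'camera_matrix', 'world_to_cam'}
1361
60 8 [480.   3.  61.] [493.  32.  90.] px 256 263 201 209
90 28 [467. -23.  91.] [479.  27. 110.] px 253 265 198 204
120 19 [497.   7. 140.] [522.  17. 150.] px 262 268 183 188
150 57 [496.   0. 150.] [526.  23. 180.] px 261 269 175 185
180 58 [496.  -2. 180.] [522.  27. 207.] px 260 269 170 178
210 257 [466. -74. 211.] [555.  96. 239.] px 239 292 152 177
240 481 [466. -80. 240.] [553. 105. 270.] px 239 292 145 170
270 194 [481. -41. 270.] [536.  29. 300.] px 256 280 143 157
300 259 [468. -43. 301.] [548.  45. 328.] px 253 282 134 149
```

The cameras agree with the reported x and y, but the fingertips are at z≈136 while the state says 103. So true height is about 33 mm more than reported, and I passed over the panel. I'll go back, descend by the camera-based height, and check before pushing.

Call:
arm_command --rows '[[[0.1,0,-0.02],0],[[0.1,0,0],0],[[0.11,0,0],0],[[0,0,0],0],[[0,0,0],0]]'

```text
t: 5.55
eef_pos: [435.4, 7.7, 108.2]
tcp_rot: [-3.141, 0.001, -3.059]
ft_force: [0.1, 0.0, -0.2]
opening: 0.004
grip_force: 0.0
```

Call:
arm_command --rows '[[[0,0,0.06],0],[[0,0,0.06],0],[[0,0,0.05],0],[[0,0,0],0],[[0,0,0],0]]'

```text
t: 6.05
eef_pos: [435.6, 7.8, 65.4]
tcp_rot: [3.141, -0.0, -3.059]
ft_force: [-0.3, 0.3, 0.7]
opening: 0.005
grip_force: 0.0
```

```bash
cat > f.py <<'E'
from h import *
p=np.array(state()['eef_pos']);print(p.round(1),state()['t'])
for c in("wrist","scene","top"):
    im,P=cloud(c)
    k=(abs(P[...,0]-p[0])<25)&(abs(P[...,1]-p[1])<20)&(P[...,2]>50)&(P[...,2]<200)&(im.max(2)<110)
    Q=P[k]; z=np.sort(Q[:,2]); print(c,len(z),z[:6].round(1)); j=Q[:,2]<z[0]+25; print(Q[j].min(0).round(),Q[j].max(0).round())
E
python3 f.py
```

```text
[435.6   7.8  65.4] 6.05
wrist 4068 [97.  97.1 97.4 97.5 97.5 97.6]
[423.   0.  97.] [426.  16. 122.]
scene 133 [102.4 102.9 103.3 103.4 103.4 104. ]
[421.  -3. 102.] [446.  14. 127.]
top 34 [ 95.   95.4  97.6 101.5 105.8 106.4]
[422.  -2.  95.] [429.  16. 119.]
```

Fingertips confirmed at z≈97, below the panel's edge at about 114 and on its lip side. Now I'll push.

Call:
arm_command --rows '[[[-0.06,0,0],0],[[-0.04,0,0],0],[[-0.04,0,0],0],[[-0.04,0,0],0],[[-0.04,0,-0.005],0]]'

```text
t: 6.7
eef_pos: [490.3, 12.4, 66.6]
tcp_rot: [3.141, -0.0, -3.059]
ft_force: [-1.3, 0.3, -0.4]
opening: 0.005
grip_force: 0.6
```

Call:
arm_command --rows '[[[-0.02,0,-0.005],0],[[-0.02,0,-0.005],0],[[-0.02,0,-0.005],0],[[-0.02,0,-0.005],0],[[0,0,0],0]]'

```text
t: 7.2
eef_pos: [510.4, 14.0, 71.8]
tcp_rot: [-3.142, 0.001, -3.059]
ft_force: [-0.4, -0.3, -0.5]
opening: 0.002
grip_force: 0.0
```

```bash
python3 m.py; python3 f.py
```

```text
top base ((470.16619873046875, 4.355243682861328), (151.15724182128906, 99.67996215820312), 4.5938520431518555)
206 top edge [512.4   1.3 111.5] [497. -20. 100.] [529.  20. 137.]
slope [-1.45000e-01  2.80000e-02  5.13995e+02]
[[463, -342, 18, 0.65], [531, 8, 121, 0.5], [469, 4, -4, 0.49]]
scene base ((451.1702880859375, 0.12865829467773438), (119.29393005371094, 104.03482818603516), 4.566118240356445)
275 top edge [522.9  -3.6 111.8] [496. -26. 100.] [533.  15. 127.]
slope [-1.04000e-01  1.69000e-01  5.04138e+02]
[[538, 594, 22, 0.75], [530, 10, 117, 0.6]]
wrist base ((474.1626892089844, 5.459796905517578), (141.12103271484375, 99.25843811035156), 4.806133270263672)
2641 top edge [498.8  14.5 117.7] [497.   6. 103.] [500.  22. 140.]
slope [-1.03000e-01 -1.10000e-01  5.21119e+02]
[[509, 6, 20, 0.33]]
7.5 [509.62185825  13.95512747  71.63706319] [ 0.80197872  0.00736948 -0.61061718]
[509.6  14.   71.6] 7.5
wrist 1531 [50.  50.1 50.1 50.1 50.2 50.2]
[511.  -4.  50.] [518.  28.  75.]
scene 133 [104.2 106.3 107.2 107.9 108.3 108.4]
[495.  -3. 104.] [525.  20. 129.]
top 45 [61.8 68.7 73.  74.5 79.9 81.7]
[511.  11.  62.] [519.  30.  85.]
```

The panel is past upright (tip x≈530, target about 544) and the base hasn't moved. Now slowly on to the stop.

Call:
arm_command --rows '[[[-0.01,0,0],0],[[-0.01,0,0],0],[[-0.01,0,0],0],[[-0.01,0,0],0],[[0,0,0],0]]'

```text
t: 8.15
eef_pos: [520.0, 14.8, 71.5]
tcp_rot: [3.142, 0.0, -3.059]
ft_force: [0.4, -0.5, -0.1]
opening: 0.004
grip_force: 0.2
```

Call:
arm_command --rows '[[[-0.005,0,0],0],[[-0.005,0,0],0],[[-0.005,0,0],0],[[0,0,0],0],[[0,0,0],0]]'

```text
t: 8.65
eef_pos: [523.5, 15.1, 71.6]
tcp_rot: [3.142, 0.0, -3.059]
ft_force: [-0.3, -0.5, -0.4]
opening: 0.007
grip_force: 0.3
```

```bash
python3 m.py
```

```text
top base ((469.36236572265625, 4.367893218994141), (148.20733642578125, 99.4666519165039), 4.922999382019043)
263 top edge [527.5   0.  110.7] [510. -21. 100.] [541.  36. 135.]
slope [-1.3300e-01  1.8800e-01  5.1069e+02]
[[459, -339, 14, 0.7], [546, 10, 116, 0.56]]
scene base ((452.8457946777344, 1.5546951293945312), (123.3790283203125, 100.1118392944336), 7.454964637756348)
287 top edge [535.3  -2.1 109.6] [510. -23. 100.] [545.  17. 123.]
slope [-1.06000e-01  3.03000e-01  5.02548e+02]
[[546, 12, 115, 0.74], [535, 594, 20, 0.68]]
wrist base ((473.5213623046875, 5.6031646728515625), (142.45082092285156, 99.41923522949219), 4.579188823699951)
4190 top edge [512.5  14.9 118.4] [511.   7. 103.] [514.  23. 140.]
slope [-1.05000e-01  5.50000e-02  5.18135e+02]
[[471, -2, 2, 0.35]]
8.95 [523.41673498  15.10166341  71.62211399] [ 0.07153703  0.39277663 -0.07108391]
```

Call:
arm_command --rows '[[[-0.004,0,0],0],[[-0.004,0,0],0],[[-0.004,0,0],0],[[0,0,0],0],[[0,0,0],0]]'

```text
t: 9.45
eef_pos: [525.9, 15.4, 71.4]
tcp_rot: [3.141, -0.001, -3.059]
ft_force: [-4.5, -0.5, -1.5]
opening: 0.003
grip_force: 2.2
```

```bash
python3 m.py
```

```text
top base ((468.9355773925781, 4.289985656738281), (150.70205688476562, 99.7450180053711), 5.047324180603027)
272 top edge [5.293e+02 1.000e-01 1.115e+02] [512. -21. 100.] [543.  23. 137.]
slope [-1.35000e-01  2.13000e-01  5.10372e+02]
[[462, -341, 17, 0.92], [545, 10, 114, 0.72]]
scene base ((453.1200866699219, 1.366912841796875), (124.2986068725586, 103.54827880859375), 4.405195236206055)
292 top edge [538.   -1.9 109.5] [514. -22. 100.] [549.  18. 123.]
slope [-1.08000e-01  3.46000e-01  5.00506e+02]
[[550, 14, 118, 0.82], [538, 592, 25, 0.45]]
wrist base ((474.1081848144531, 5.479465484619141), (141.5694122314453, 99.0651626586914), 4.596112251281738)
4448 top edge [515.2  15.3 118.6] [514.   8. 102.] [517.  24. 140.]
slope [-1.0400e-01  8.7000e-02  5.1754e+02]
[]
9.75 [526.19514475  15.3584319   71.51488126] [-4.73129783 -0.72110185 -0.39514237]
```

The force has risen to a steady 4.7 N with the base still in place, so the panel is on its stop. Backing off and going up.

Call:
arm_command --rows '[[[0.02,0,0],0],[[0.08,0,0],0],[[0.12,0,0],0],[[0.12,0,-0.04],0],[[0,0,-0.16],0]]'

```text
t: 10.25
eef_pos: [437.4, 8.6, 119.9]
tcp_rot: [3.14, -0.006, -3.059]
ft_force: [0.6, 0.2, 0.9]
opening: 0.001
grip_force: 0.0
```

Call:
arm_command --rows '[[[0,0,-0.16],0],[[0,0,-0.16],0],[[0,0,0],0],[[0,0,0],0],[[0,0,0],0]]'

```text
t: 10.75
eef_pos: [441.4, 8.4, 200.8]
tcp_rot: [3.141, -0.0, -3.059]
ft_force: [0.9, -0.4, 0.3]
opening: 0.004
grip_force: 0.0
```

```bash
python3 m.py; python3 - <<'E'
from h import *
a,_=viewer.read_camera("scene");t,_=viewer.read_camera("top")
f=lambda i:cv2.resize(i,(400,300))
cv2.imwrite('pics/d.png',np.vstack([np.hstack([f(a[160:250,200:320]),f(a)]),np.hstack([f(t[190:280,200:320]),f(t)])])[:,:,::-1])
E
```

```text
top base ((468.8836669921875, 4.286231994628906), (148.88197326660156, 100.17388153076172), 5.41893196105957)
234 top edge [539.1   2.  110.8] [535. -17. 105.] [543.  20. 117.]
slope [-9.6000e-02  3.5100e-01  5.0032e+02]
[[463, -341, 17, 0.91], [545, 10, 116, 0.77]]
scene base ((452.9723815917969, 1.9704360961914062), (122.19562530517578, 98.27410125732422), 7.322425365447998)
321 top edge [537.6   6.8 110.2] [529. -25. 100.] [547.  39. 120.]
slope [-5.40000e-02  3.55000e-01  4.98967e+02]
[[550, 9, 115, 0.85], [535, 595, 24, 0.64]]
wrist base ((463.2946472167969, 4.7266998291015625), (132.96824645996094, 98.6430435180664), 4.553926944732666)m.py:8: RuntimeWarning: Mean of empty slice.
  t=f[f[:,2]>100]; print(len(f),'top edge',t.mean(0).round(1),t.min(0).round(),t.max(0).round())
  ret = um.true_divide(
Traceback (most recent call last):
  File "m.py", line 8, in <module>
    t=f[f[:,2]>100]; print(len(f),'top edge',t.mean(0).round(1),t.min(0).round(),t.max(0).round())
                                                                ~~~~~^^^
ValueError: zero-size array to reduction operation minimum which has no identity
```

View pics/d.png

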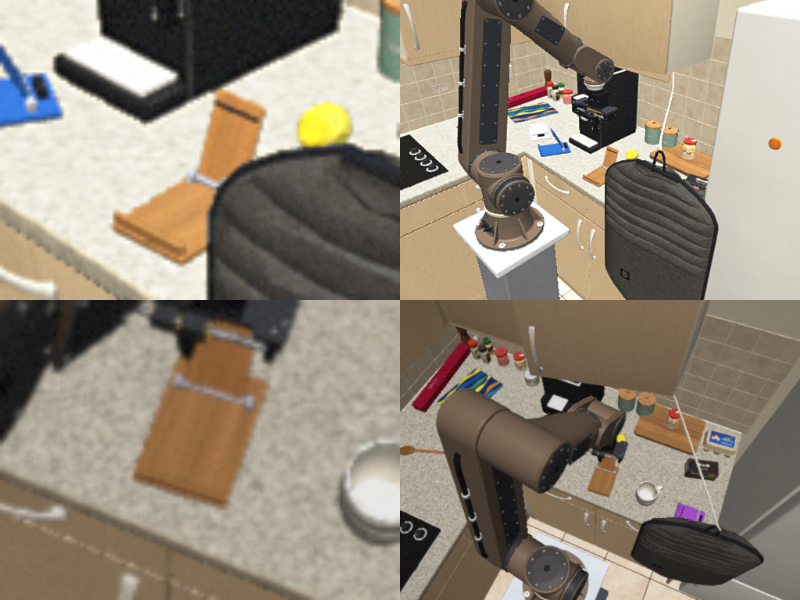

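The panel leans back at about 1.91 rad (slope 0.35), the base is where it was, and the mug, lemon and blue stand are untouched. The arm is clear, so I'm handing in.

```bash
python3 -c "
from cell import env; print(env.job_done())"
```

```text
the job is handed in; nothing more can be done
None
```

The wooden stand's back rest now leans fully open against its stop (about 1.91 rad, measured after letting go). The stand has not moved noticeably, nothing else was touched, and the job was handed in at about 11 s.

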